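# Index the gear to the pointer and put the brake on

## Task

Turn the hand-turned indexing table, by gently pushing on its arms with a fingertip, until the toothed gear is centred in line with the fixed pointer. Then push the brake lever beside the table inwards until it is fully home at its stop, and come away. Do not touch or pick up any of the parts lying in the cups: they only ride along, and the tools lying round about stay where they are.

Things in the scene. Friction and masses are not known exactly. Their poses are not given: they have to be found in the camera images.
- table_foot: fixed grey foot of a hand-turned indexing table. Origin on the turning axis at desk level. Its -x axis points from the turning axis to the pointer (roughly towards the robot), its +y axis to the brake block. Disc radius 88 mm, 23 mm high. The strips, pointer and brake plunger outside the disc stay below 17 mm above the desk.
- index_table: aluminium plate, radius 90 mm, turning either way about the vertical; origin on the axis, 24 mm above the desk; top at 36 mm. Cups 58 mm from the axis on its +x,+y,-x,-y axes. Between them, at 45,135,225,315 deg, 11 mm thick arms stick out level, centre line 31 mm above the desk, to 18 mm balls centred 134 mm from the axis: push at 92 to 124 mm. Takes about 1.5 N, stays where left.
- mark (a point): the marking spot: the point at plate-top height (36 mm above the desk) 58 mm from the turning axis, on the line from the axis to the pointer's tip. A cup in line with the pointer is centred here.
- pointer_tip (a point): sharp tip of the fixed dark steel pointer, a cone 48 mm long and 14 mm thick that lies level 9 mm above the desk and points at the turning axis from 100 mm away; plate arms pass above it.
- gear: loose toothed gear, 49 mm across, 18 mm high, lying flat in one of the plate's four cups (inner radius 26 mm, rim 5 mm high, 3 mm thick); which one changes. Origin: centre of its underside, on the plate's top, 36 mm above the desk.
- steel_ring: loose flat steel ring, 46 mm across, 12 mm high, in another cup. Origin: centre of its underside.
- brass_bush: loose brass bush, 31 mm across, 29 mm high, in another cup (top 65 mm above the desk). Origin: centre of its underside.
- alu_puck: loose plain aluminium disc, 36 mm across, 22 mm high, in another cup. Origin: centre of its underside.
- brake_lever (a joint): angle of the brake lever (rad): 0 wide open (lever along the foot's +y axis, away from the table), growing anticlockwise seen from above to 1.5, fully home at a hard stop (lever beside the table, within 4 deg of the foot's -x axis). Starts at 0 to 0.35. Swings level with light friction (about 1.3 N at its grip), no spring, stays where left.
- lever_pivot (a point): on the vertical pivot axis of the brake lever at the height of its centre line, 36 mm above the desk; 168 mm out along the foot's +y and 20 mm along its +x. The round block under it has radius 15 mm and is 30 mm high.
- lever_end (a point): end of the brake lever on its centre line, 75 mm from the pivot, 36 mm above the desk. The lever is a straight level rod, black grip 15 mm thick over its outer 35 mm.
- laser_head (a point): lower front edge, nearest the robot, of the fixed laser head overhanging the drilled plate at the far right: an obstacle, never handled. The head is 105 mm wide in y (from -0.655 to -0.55), begins 200 mm above the desk and runs back in +x from x = 0.435 to its column; keep the gripper on the robot's side of it (x below 0.36) until y is above -0.40.
- caliper: loose digital caliper, 68x206x16 mm, a bystander lying to the right near the robot. Origin: centre of its underside.
- lens_cap: loose black lens cap, 66 mm across, 12 mm high, a bystander at the far right. Origin: centre of its underside.
- screwdriver_1: loose screwdriver, 25x170x24 mm, a bystander beyond the table. Origin: centre of its underside.
There are look-alikes about, which are no part of the job. What is shaped like the alu_puck but black or purple is not meant.

How it is judged:
On the way, in this order (a step that is already met when the one before it is completed fails the run):
1. the gear stands at the marking spot in line with the pointer, while the brake lever is still off (horizontal distance between gear and mark below 0.008 m and value of joint brake_lever below 1 rad and angular speed of index_table below 0.1 rad/s), for 0.2 s.
2. the brake lever is pushed fully home, the gear still at the pointer (horizontal distance between gear and mark below 0.008 m and value of joint brake_lever above 1.4 rad), for 0.2 s.
At the end, for the whole second after the job is handed in: The gear's centre is within 8 mm (horizontally) of the marking spot, all four parts still lie in their cups on the plate, the gear flat, the table is at rest, and the brake lever stands beyond 1.4 rad (stop at 1.5) (all of step 2 and angular speed of index_table below 0.05 rad/s and angle between gear's own z axis and vertical below 0.1 rad and height (world z) of gear between 0.03 and 0.042 m and height (world z) of steel_ring between 0.03 and 0.042 m and height (world z) of brass_bush between 0.03 and 0.042 m and height (world z) of alu_puck between 0.03 and 0.042 m); the robot touches nothing.
It fails at once if a part in a cup is touched by the robot (over 1 N) (contact force between any of the fingers, the arm and gear above 1 N or contact force between any of the fingers, the arm and steel_ring above 1 N or contact force between any of the fingers, the arm and brass_bush above 1 N or contact force between any of the fingers, the arm and alu_puck above 1 N).
It fails at once if a part is lifted out of its cup or falls off the plate (height (world z) of any of gear, steel_ring, brass_bush, alu_puck above 0.046 m or height (world z) of any of gear, steel_ring, brass_bush, alu_puck below 0.026 m).
It fails at once if the table is shoved or gripped hard (over 30 N) (contact force between the fingers and index_table above 30 N).
It fails at once if a bystander (caliper, lens cap, screwdriver) is moved by more than 15 mm (distance of any of caliper, lens_cap, screwdriver_1 from where it was at the start of the episode above 0.015 m).
It also fails if it takes over 72 s, if anything falls off the work surface, if the arm or the gripper's body presses on something with over 40 N, if the wrist force passes 120 N, or if a joint passes its speed limit or range.

## Robot

A 7-joint arm with a two-finger parallel gripper is mounted at the origin on a cart in front of the work surface, level with it; the furniture and walls round the work are solid. World frame = base frame: x ahead of the robot, y to its left, z up, the work surface at z = 0. Lengths are in m, angles in rad, forces in N, time in s.
With the tool pointing down it reaches from about 0.425 to 1.025 m from the base axis. Payload 9.4 kg.
Tool frame: the origin (TCP) lies at the very end of the fingers, on their centre line; the grasp point (between the pads) lies 19 mm behind it (ctrl.hold_point_z is the distance from the TCP to the grasp point, in m); z points along the fingers, y is the line along which they close (so a half turn about z gives the same grasp; the last joint's range is limited). The gripper opens to 85 mm and grips with 20 to 120 N. Pads are 22 mm wide; open, the fingers measure 114 mm over their backs; the gripper's body (76 mm by 85 mm) begins 54 mm behind the grasp point. The pads swing forward as they close: fully open they stand 13 mm farther back than shut.
Start: joints at [-1.41, 0.599, -0.003, 1.599, 0.002, 0.943, -0.08], TCP at [0.171, 0.705, 0.231] pointing down, gripper open.
Joint ranges: [-2.57, 2.57], [-0.35, 1.97], [-1.29, 1.29], [0.11, 2.56], [-1.05, 4.19], [0.11, 1.86], [-2.63, 2.63]. Speed limits (rad/s): [2.22, 2.22, 3.01, 3.01, 3.14, 3.14, 3.14].

## Interface

Orientations are given as a unit quaternion [x, y, z, w].
In Python, from bench import ctrl gives the robot as it stands.
- The arm moves only by the shell command python3 -m pendant 'ROWS'. ROWS is JSON, a list of rows, each a list of 5 numbers: the opening, from 0 (shut) to 1 (fully open), then the shift along the tool's x, y, z in mm, then the turn about the tool's z in degrees. A call has 1 to 20 rows; each row is the pose to reach, as a shift and turn from the pose commanded when the call began, along the tool's axes at that moment; what a row does not reach only later rows make up. A row lasts 1/12 s, in which the tool goes at most 41.7 mm and 7.16 degrees, less where a joint would pass 70% of its speed; a pose out of reach is approached as far as the arm can. A call with a gripper value outside its range is refused whole. The fingers move at their own pace and stop on an object; the grip force is fixed at half the most. Time passes only in rows, so rows that repeat a pose let the fingers close. It gives the time, the measured TCP pose, the force, the opening and the grip force at its end, in the units of the state.
- ctrl.sense(): the state, without advancing time (a new reading comes with each control period).
- ctrl.grab_frame(name): name is "side" or "top" or "wrist"; returns a dict with "img" (400x640x3 uint8, red, green, blue), "z_map" (400x640 float32, m along the optical axis (not along the pixel's ray), 0 where there is no reading), "fx", "fy", "cx", "cy" (pixels), "R" (3x3) and "t" (3): a world point X has camera coordinates R X + t. Camera axes: x right, y down, z forward; pixel columns grow to the right and rows downward; lengths in m; the calibration is good to about 2 mm. The wrist camera is an equidistant fisheye: a pixel r from the principal point sees the ray r / f radians off the axis. A picture is of the moment at which its call begins.
- ctrl.close_job(): hands the job in; it is judged then, once.
Trained networks look in a picture, given as the dict that the camera call returned (one of the last four; its "shot" number tells which), for a name from the list of things; names that differ only in an ending like _2 or _b are one class to them, and where a whole thing is asked for, a point or a joint stands for the part that bears it (a point fixed in the world has none). Each returns a list of dicts, best first, with "confidence" (0 to 1); they miss things now and then, are a little off and sometimes report something else, mostly with a low value. They report only what shows in the picture. A call takes as long as a camera call. They do not tell look-alikes from the thing itself.
- ctrl.search_frame(label, picture): "bbox" ([left, top, right, bottom] in pixels, round what is visible of it).
- ctrl.landmark_of(label, picture): "point" ([row, column] in pixels: a listed point, or the origin of a listed thing).
The state is a dict: "time_s": time; "joints": joint angles; "qd": joint speeds; "tau": joint torques, N m; "ee_pos": TCP position; "eef_rot": TCP orientation; "ft_force": force on the tool from outside, world axes, zero at the start; "torque": the same for the moment, N m; "gripper_width": finger opening in m; "gripper_force": force on a finger pad.
Only numpy, scipy, OpenCV 4.12 (cv2) and the standard library are available. Lean on these libraries where they do the work, as an engineer would, in place of code of your own. Each camera call takes 0.05 s, during which the arm holds its last target. There are 200 camera calls.

## Working session

There is one attempt and no reset: what is moved stays moved. The work goes in short steps, Python scripts to look and compute and a shell command to move; the robot and the scene stay as the last step left them, time stands still between calls to the robot, and variables do not carry over. Pictures are saved under pics/ and viewed, at most 10 in all, crops included, and the job is handed in when it is done.

```bash
mkdir -p pics
cat > h.py <<'E'
import numpy as np, cv2
from bench import ctrl
def w(f,px,z):
    "pixel [row,col] -> world on plane z (pinhole)"
    r,c=px; d=np.array([(c-f['cx'])/f['fx'],(r-f['cy'])/f['fy'],1.])
    R=np.array(f['R']);t=np.array(f['t']); o=-R.T@t; d=R.T@d
    return o+d*(z-o[2])/d[2]
def wd(f,px):
    r,c=int(round(px[0])),int(round(px[1])); z=f['z_map'][r,c]
    p=np.array([(px[1]-f['cx'])/f['fx']*z,(px[0]-f['cy'])/f['fy']*z,z])
    return np.array(f['R']).T@(p-np.array(f['t']))
def save(n,f,box=None,k=1):
    im=f['img']
    if box: im=im[box[0]:box[1],box[2]:box[3]]
    cv2.imwrite(f'pics/{n}.png',cv2.resize(im[:,:,::-1],None,fx=k,fy=k,interpolation=cv2.INTER_CUBIC))
Z=dict(table_foot=0,index_table=.024,mark=.036,pointer_tip=.009,gear=.036,steel_ring=.036,brass_bush=.036,alu_puck=.036,lever_pivot=.036,lever_end=.036,caliper=0,lens_cap=0,screwdriver_1=0,brake_lever=.036)
E
python3 - <<'E'
from h import *
np.set_printoptions(precision=4,suppress=True)
s=ctrl.sense();print(s['time_s'],s['ee_pos'],s['eef_rot'],s['ft_force'])
for n in('top','side'):
    f=ctrl.grab_frame(n);save(n+'0',f)
    print(n,-np.array(f['R']).T@f['t'])
    for l in Z:
        for d in ctrl.landmark_of(l,f)[:2]:
            print(l,round(d['confidence'],2),np.round(d['point']),w(f,d['point'],Z[l]))
E
```

```text
0.0 [0.1707 0.7041 0.2304] [ 0.1186  0.9929 -0.0008 -0.    ] [-0.4709  0.3849  0.32  ]
top [ 0.4708 -0.1393  1.6712]
index_table 0.6 [216. 303.] [ 0.5836 -0.0972  0.024 ]
mark 0.87 [228. 304.] [ 0.5425 -0.1024  0.036 ]
mark 0.7 [225. 288.] [ 0.5503 -0.0472  0.036 ]
pointer_tip 0.84 [244. 301.] [ 0.4852 -0.0918  0.009 ]
pointer_tip 0.61 [201. 291.] [ 0.6402 -0.0514  0.009 ]
gear 0.6 [207. 315.] [ 0.6172 -0.1396  0.036 ]
steel_ring 0.38 [231. 315.] [ 0.5342 -0.1418  0.036 ]
brass_bush 0.36 [224. 289.] [ 0.5553 -0.0502  0.036 ]
alu_puck 0.63 [202. 289.] [ 0.6328 -0.0481  0.036 ]
alu_puck 0.62 [266. 264.] [0.409  0.0345 0.036 ]
lever_pivot 0.94 [210. 258.] [0.602  0.0627 0.036 ]
lever_end 0.66 [216. 232.] [0.5806 0.1523 0.036 ]
lever_end 0.61 [231. 312.] [ 0.5326 -0.1299  0.036 ]
caliper 0.95 [268. 374.] [ 0.4057 -0.3539  0.    ]
lens_cap 0.52 [188. 373.] [ 0.693  -0.3458  0.    ]
screwdriver_1 0.52 [167. 268.] [0.7633 0.033  0.    ]Traceback (most recent call last):
  File "<stdin>", line 8, in <module>
ValueError: it knows: alu_puck, brass_bush, caliper, gear, index_table, laser_head, lens_cap, lever_end, lever_pivot, mark, pointer_tip, screwdriver, steel_ring, table_foot
```

```bash
sed -i 's/,brake_lever=.036//' h.py
python3 - <<'E'
from h import *
np.set_printoptions(precision=4,suppress=True)
f=ctrl.grab_frame('side');save('side0',f)
for l in Z:
    for d in ctrl.landmark_of(l,f)[:2]:
        print(l,round(d['confidence'],2),np.round(d['point']),w(f,d['point'],Z[l]))
f=ctrl.grab_frame('top');save('topc',f,(140,290,200,400),4)
E
```

```text
table_foot 0.82 [248. 320.] [ 0.5909 -0.0866  0.    ]
table_foot 0.71 [279. 316.] [0.5993 0.0423 0.    ]
index_table 0.59 [240. 322.] [ 0.5856 -0.0976  0.024 ]
mark 0.87 [235. 337.] [ 0.5383 -0.1096  0.036 ]
pointer_tip 0.77 [244. 352.] [ 0.4929 -0.0995  0.009 ]
pointer_tip 0.16 [240. 321.] [ 0.5885 -0.1139  0.009 ]
gear 0.62 [228. 306.] [ 0.6356 -0.1392  0.036 ]
steel_ring 0.6 [229. 336.] [ 0.5418 -0.1392  0.036 ]
brass_bush 0.72 [245. 306.] [ 0.6336 -0.0585  0.036 ]
brass_bush 0.51 [248. 331.] [ 0.5574 -0.0503  0.036 ]
alu_puck 0.62 [230. 372.] [ 0.4293 -0.1332  0.036 ]
alu_puck 0.61 [296. 383.] [0.4261 0.132  0.036 ]
lever_pivot 0.75 [277. 317.] [0.5965 0.0717 0.036 ]
lever_end 0.71 [301. 322.] [0.5811 0.1542 0.036 ]
lever_end 0.18 [231. 339.] [ 0.533  -0.1276  0.036 ]
caliper 0.57 [201. 372.] [ 0.4087 -0.3428  0.    ]
lens_cap 0.72 [201. 295.] [ 0.6831 -0.3374  0.    ]
screwdriver_1 0.81 [273. 254.] [0.7776 0.0249 0.    ]
screwdriver_1 0.56 [243. 352.] [ 0.4906 -0.1117  0.    ]
```

View pics/topc.png

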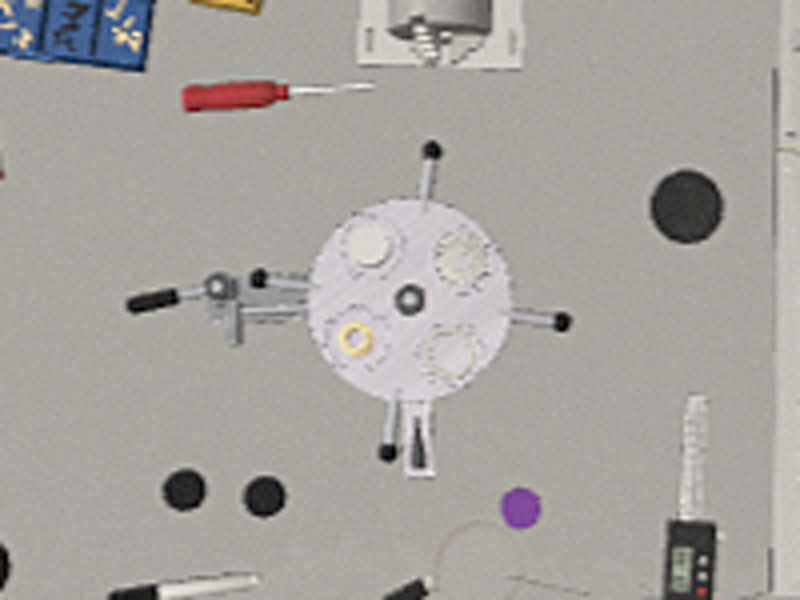

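View pics/side0.png

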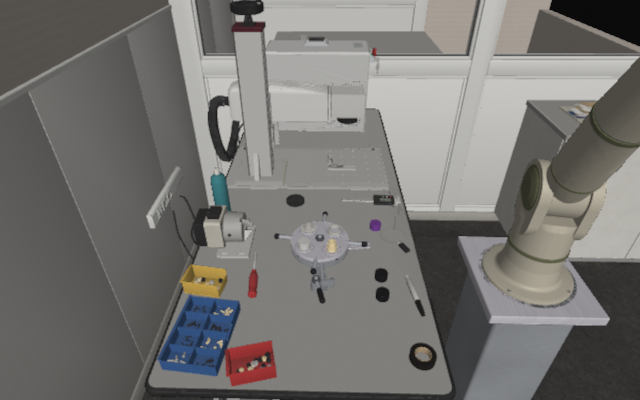

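The gear is at crop (462,260), full image (row 205, col 315). The bush is at crop (355,338), the ring at (450,352) and the alu puck at (368,243). The pointer is at (418,445), with the axis at (410,300). The lever runs from its pivot at (217,287) to the grip end at (130,305). The black and purple discs lie off the table and are look-alikes. The gear has to turn about 124° clockwise.

Next I'll move the arm over the table for a closer look with the wrist camera, closing the fingers on the way.

```bash
python3 -m pendant '[[0,-30,-27,-6,0],[0,-60,-54,-12,0],[0,-90,-81,-18,0],[0,-120,-108,-24,0],[0,-150,-135,-30,0],[0,-180,-162,-36,0],[0,-210,-189,-42,0],[0,-240,-216,-48,0],[0,-270,-243,-54,0],[0,-300,-270,-60,0],[0,-330,-297,-66,0],[0,-366,-327,-70,0],[0,-376,-364,-70,0],[0,-386,-400,-70,0],[0,-396,-437,-70,0],[0,-406,-474,-70,0],[0,-420,-510,-70,0],[0,-432,-545,-70,0],[0,-442,-580,-70,0],[0,-452,-615,-70,0]]'
python3 - <<'E'
from h import *
s=ctrl.sense();print(s['time_s'],s['ee_pos'],s['eef_rot'],s['joints'],s['gripper_width'])
E
```

```text
time_s: 3.12
ee_pos: [0.4651, -0.0014, 0.3017]
eef_rot: [0.119, 0.993, 0.0, 0.0]
ft_force: [1.1, 0.5, 0.2]
gripper_width: 0.0003
gripper_force: 0.0
3.1167 [ 0.46507175 -0.00141605  0.30166228] [1.18664535e-01 9.92934295e-01 1.46020375e-04 4.40098943e-04] [-0.27917457  0.19652034  0.19283862  2.09577688 -0.04985546  0.85254136
  1.27573709] 0.0002784531345573437
```

```bash
cat >> h.py <<'E'
def wf(f,px,z):
    "fisheye pixel -> world on plane z"
    r,c=px; u=np.array([c-f['cx'],r-f['cy']]); th=u/[f['fx'],f['fy']]; a=np.linalg.norm(th)
    d=np.r_[np.sin(a)*th/max(a,1e-9),np.cos(a)]
    R=np.array(f['R']);o=-R.T@f['t'];d=R.T@d
    return o+d*(z-o[2])/d[2]
E
python3 - <<'E'
from h import *
np.set_printoptions(precision=4,suppress=True)
f=ctrl.grab_frame('wrist');save('w1',f,k=1.25)
print(f['fx'],f['cx'],f['cy'],-np.array(f['R']).T@f['t'])
for l in Z:
    for d in ctrl.landmark_of(l,f)[:2]:
        print(l,round(d['confidence'],2),np.round(d['point']),wf(f,d['point'],Z[l]))
E
```

```text
309.70691628693146 320.60716303107534 199.9091555524659 [0.3858 0.0192 0.4439]
table_foot 0.59 [214. 437.] [0.6    0.1609 0.    ]
index_table 0.83 [251. 281.] [ 0.5903 -0.0922  0.024 ]
pointer_tip 0.55 [188. 261.] [ 0.4909 -0.0963  0.009 ]
pointer_tip 0.4 [227. 302.] [ 0.5646 -0.0535  0.009 ]
gear 0.86 [278. 259.] [ 0.6231 -0.1385  0.036 ]
steel_ring 0.62 [230. 248.] [ 0.5399 -0.1279  0.036 ]
brass_bush 0.66 [228. 306.] [ 0.5568 -0.0435  0.036 ]
alu_puck 0.91 [114. 384.] [0.4237 0.0971 0.036 ]
alu_puck 0.91 [157. 190.] [ 0.4138 -0.1781  0.036 ]
lever_pivot 0.66 [236. 396.] [0.6029 0.083  0.036 ]
lever_end 0.57 [214. 435.] [0.5823 0.1467 0.036 ]
caliper 0.73 [181. 115.] [ 0.4137 -0.3558  0.    ]
lens_cap 0.72 [310. 181.] [ 0.6912 -0.3392  0.    ]
```

View pics/w1.png

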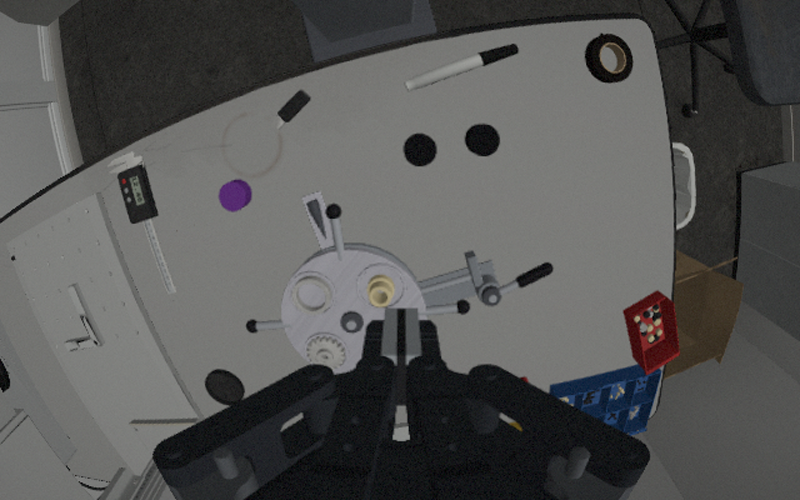

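The wrist view (800×500) shows three of the balls at (333,211), (251,326) and (463,307). The pointer cone runs from about (313,200) to (325,244). The gear is at (326,349), the lever pivot at (490,293) and the grip end at (548,270).

Run:
```python
from h import *
np.set_printoptions(precision=4,suppress=True)
f=ctrl.grab_frame('wrist')
P={k:wf(f,(y/1.25,x/1.25),z) for k,(x,y,z) in dict(bP=(333,211,.031),bR=(251,326,.031),bL=(463,307,.031),base=(313,200,.009),tip=(325,244,.009),piv=(490,293,.044),end=(549,269,.036),ring=(311,293,.048),gear=(326,349,.054)).items()}
for k in P: print(k,P[k])
A=(P['bR']+P['bL'])/2; print('axis',A)
ang=lambda v:np.degrees(np.arctan2(v[1],v[0]))
for k in P: print(k,ang(P[k]-A),np.linalg.norm((P[k]-A)[:2]))
t=ctrl.grab_frame('top')
b=[w(t,(140+y/4,200+x/4),.031) for x,y in((432,150),(562,321),(388,452),(260,278))]
A=np.mean(b,0);print('top axis',A,[ang(q-A) for q in b],[np.linalg.norm(q-A) for q in b])
for x,y,z in((418,418,.009),(418,466,.009),(217,287,.044),(130,305,.036)):
    q=w(t,(140+y/4,200+x/4),z);print(q,ang(q-A),np.linalg.norm((q-A)[:2]))
save('topp',t,(185,270,235,355),6.6)
```

```text
bP [ 0.4602 -0.0732  0.031 ]
bR [ 0.5772 -0.2239  0.031 ]
bL [0.61   0.0446 0.031 ]
base [ 0.4456 -0.0976  0.009 ]
tip [ 0.5005 -0.0992  0.009 ]
piv [0.5931 0.0779 0.044 ]
end [0.585  0.1551 0.036 ]
ring [ 0.5427 -0.1222  0.048 ]
gear [ 0.6159 -0.127   0.054 ]
axis [ 0.5936 -0.0897  0.031 ]
bP 172.97163307153167 0.13439828507019108
bR -96.95913163028071 0.13520452904159008
bL 83.04086836971925 0.1352045290415901
base -176.919051131319 0.14817672616554753
tip -174.16637094885164 0.09356432940288642
piv 90.17994544494344 0.16755844609953968
end 92.00816520335657 0.24495397122553703
ring -147.36157523602276 0.060430165069865996
gear -59.16197728962261 0.04344839548855727
top axis [ 0.5886 -0.096   0.031 ] [np.float64(-6.702552563931191), np.float64(-96.72504633489814), np.float64(173.0060853092118), np.float64(83.06024550631425)] [np.float64(0.13441867435302737), np.float64(0.13466710553829217), np.float64(0.13492222824092198), np.float64(0.13398213593997269)]
[ 0.4851 -0.1046  0.009 ] -175.2448349681927 0.1038700497804643
[ 0.4427 -0.1056  0.009 ] -176.2175141578778 0.14622663171503938
[0.595  0.0728 0.044 ] 87.83132890418348 0.16895789437489572
[0.5781 0.1494 0.036 ] 92.45694256622227 0.24565901742263102
```

View pics/topp.png

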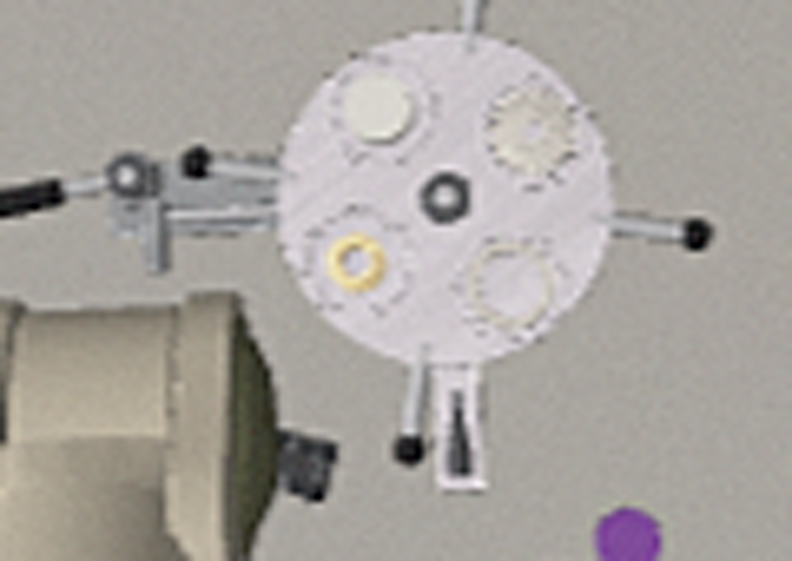

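```bash
python3 -m pendant '[[0,-13,-36,0,-3],[0,-26,-72,0,-6.7],[0,-39,-107,-0,-6.7],[0,-39,-107,40,-6.7],[0,-39,-107,80,-6.7],[0,-39,-107,120,-6.7],[0,-39,-107,160,-6.7],[0,-39,-107,200,-6.7],[0,-39,-107,225,-6.7],[0,-39,-107,250,-6.7],[0,-39,-107,250,-6.7],[0,-39,-107,250,-6.7]]'
python3 - <<'E'
from h import *
np.set_printoptions(precision=4,suppress=True)
f=ctrl.grab_frame('wrist');save('w2',f,k=1.25)
print(ctrl.sense()['ee_pos'],ctrl.sense()['joints'])
E
```

```text
time_s: 4.92
ee_pos: [0.4772, -0.1128, 0.0506]
eef_rot: [0.061, 0.998, 0.0, -0.001]
ft_force: [0.0, -0.6, 0.4]
gripper_width: 0.0003
gripper_force: 0.0
[ 0.478  -0.1129  0.0517] [ 0.056   0.6311  0.0871  2.2709 -0.2112  0.2472  1.7811]
```

View pics/w2.png

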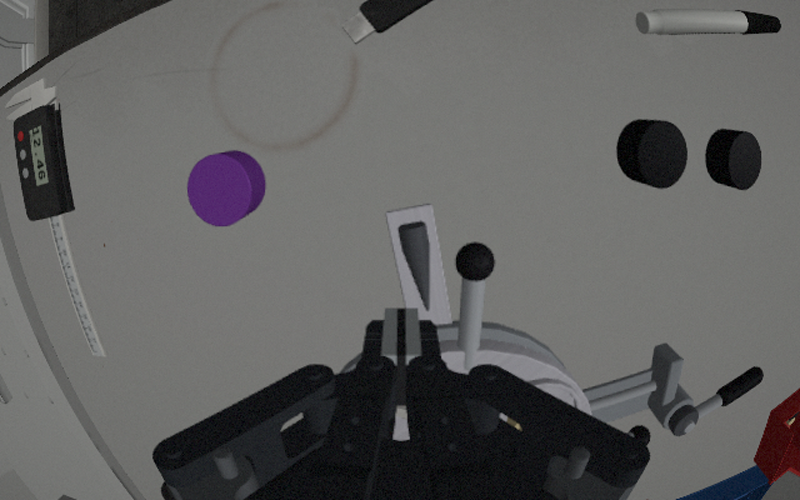

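The finger stands clear beside the arm at (475,310), on the pointer side of it.

```bash
python3 -m pendant '[[0,0,0,14,0],[0,0,0,28,0],[0,0,4,28,0],[0,0,8,28,0],[0,0,10,28,0]]'
python3 - <<'E'
import numpy as np
for d in range(3,64,3):
    a=np.radians(d);c,s=np.cos(a),np.sin(a);print(f'[0,{-108+108*c+20*s:.0f},{20+108*s-20*c:.0f},0,{d}]',end=',')
E
```

```text
time_s: 5.38
ee_pos: [0.4799, -0.1021, 0.0248]
eef_rot: [0.06, 0.998, 0.0, 0.001]
ft_force: [0.1, 0.6, 0.8]
gripper_width: -0.0004
gripper_force: 0.0
[0,1,6,0,3],[0,1,11,0,6],[0,2,17,0,9],[0,2,23,0,12],[0,1,29,0,15],[0,1,34,0,18],[0,-0,40,0,21],[0,-1,46,0,24],[0,-3,51,0,27],[0,-4,57,0,30],[0,-7,62,0,33],[0,-9,67,0,36],[0,-11,72,0,39],[0,-14,77,0,42],[0,-17,82,0,45],[0,-21,87,0,48],[0,-24,91,0,51],[0,-28,96,0,54],[0,-32,100,0,57],[0,-37,104,0,60],[0,-41,107,0,63],
```

```bash
python3 -m pendant '[[0,1,6,1,3],[0,1,11,1,6],[0,2,17,1,9],[0,2,23,1,12],[0,1,29,1,15],[0,1,34,1,18],[0,0,40,1,21],[0,-1,46,1,24],[0,-3,51,1,27],[0,-4,57,1,30],[0,-7,62,1,33],[0,-9,67,1,36],[0,-11,72,1,39],[0,-14,77,1,42],[0,-17,82,1,45],[0,-21,87,1,48],[0,-21,87,1,48]]'
python3 - <<'E'
from h import *
np.set_printoptions(precision=4,suppress=True)
f=ctrl.grab_frame('wrist');save('w3',f,k=1.25)
s=ctrl.sense();print(s['ee_pos'],s['joints'],s['ft_force'])
for l in('index_table','pointer_tip','gear','steel_ring','brass_bush'):
    for d in ctrl.landmark_of(l,f)[:1]: print(l,d['confidence'],wf(f,d['point'],Z[l]))
E
```

```text
time_s: 6.8
ee_pos: [0.5117, -0.0172, 0.0235]
eef_rot: [0.461, 0.887, 0.001, 0.001]
ft_force: [0.6, -0.3, -0.7]
gripper_width: -0.0001
gripper_force: 0.0
[ 0.5113 -0.0179  0.0234] [-0.2378  0.7105  0.2395  2.2433 -0.6692  0.2529  1.2132] [-0.6342  0.2949  0.474 ]
steel_ring 0.73 [0.7122 0.0347 0.036 ]
```

View pics/w3.png

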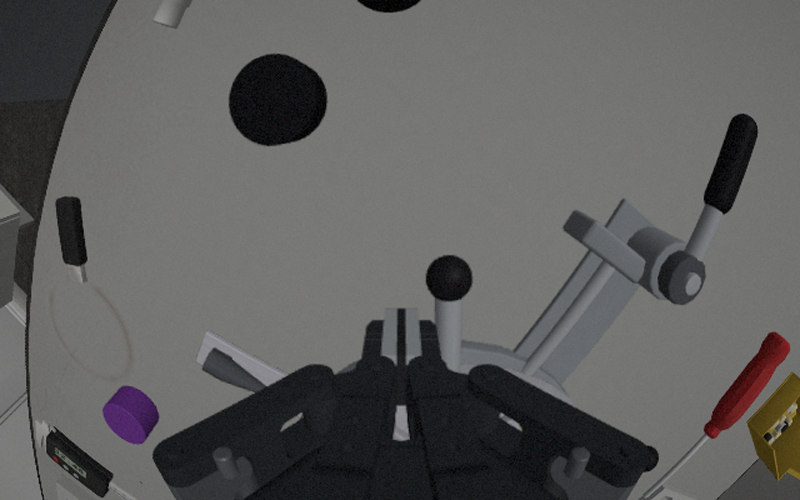

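Contact is good: the arm with its ball at (449,278) rests against the fingertip. I'll carry on along the arc.

```bash
python3 -m pendant '[[0,1,6,0,3],[0,1,11,0,6],[0,2,17,0,9],[0,2,23,0,12],[0,1,29,0,15],[0,1,34,0,18],[0,0,40,0,21],[0,-1,46,0,24],[0,-3,51,0,27],[0,-4,57,0,30],[0,-7,62,0,33],[0,-9,67,0,36],[0,-11,72,0,39],[0,-14,77,0,42],[0,-17,82,0,45],[0,-21,87,0,48],[0,-24,91,0,51],[0,-28,96,0,54],[0,-32,100,0,57],[0,-32,100,0,57]]'
python3 - <<'E'
from h import *
np.set_printoptions(precision=4,suppress=True)
s=ctrl.sense();print(s['ee_pos'],s['joints'],s['ft_force'])
v=s['ee_pos'][:2]-np.array([.589,-.0955]);print(np.linalg.norm(v),np.degrees(np.arctan2(v[1],v[0])))
f=ctrl.grab_frame('top');save('top4',f,(170,270,230,380),5)
for l in('index_table','mark','pointer_tip','gear','steel_ring','brass_bush','lever_pivot','lever_end'):
    for d in ctrl.landmark_of(l,f)[:1]: print(l,d['confidence'],w(f,d['point'],Z[l]))
E
```

```text
time_s: 8.77
ee_pos: [0.6114, 0.0122, 0.0221]
eef_rot: [0.829, 0.559, 0.0, 0.0]
ft_force: [0.1, 0.4, -0.1]
gripper_width: 0.0001
gripper_force: 0.0
[0.6114 0.0122 0.0221] [-0.4992  0.8532  0.6193  2.0276 -0.9398  0.572   0.4101] [ 0.0907  0.3929 -0.1202]
0.10994888945102631 78.27062685810331
index_table 0.79 [ 0.5879 -0.084   0.024 ]
mark 0.54 [ 0.5333 -0.0998  0.036 ]
pointer_tip 0.53 [ 0.4958 -0.109   0.009 ]
gear 0.41 [ 0.5316 -0.1194  0.036 ]
steel_ring 0.4 [ 0.5639 -0.0548  0.036 ]
brass_bush 0.63 [ 0.6425 -0.0717  0.036 ]
lever_end 0.39 [ 0.4113 -0.351   0.036 ]
```

View pics/top4.png

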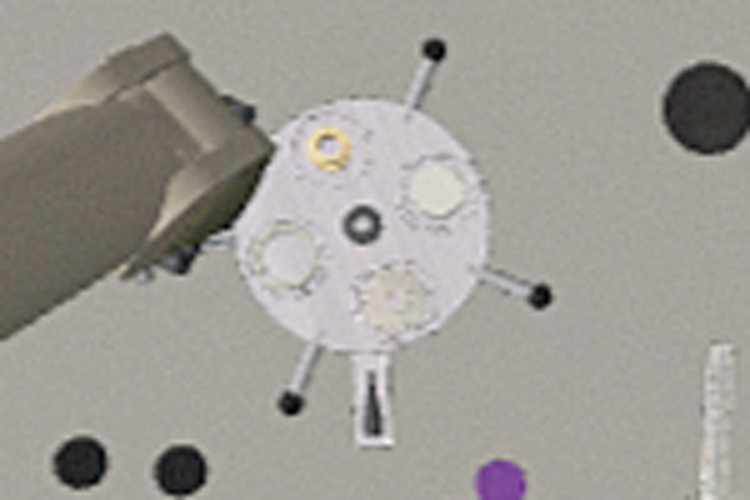

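The gear is now at crop (393,299), about 19° short of the pointer line through (373,405).

```bash
python3 -m pendant '[[0,1,6,0,3],[0,1,11,0,6],[0,2,17,0,9],[0,2,23,0,12],[0,1,28,0,14.5],[0,1,32,0,17],[0,1,36,0,19],[0,1,36,0,19],[0,1,34,0,19],[0,1,24,0,19],[0,1,16,0,19],[0,1,16,0,19]]'
python3 - <<'E'
from h import *
np.set_printoptions(precision=4,suppress=True)
s=ctrl.sense();print(s['ee_pos'],s['joints'],s['ft_force'])
f=ctrl.grab_frame('top');save('top5',f,(180,260,240,350),7)
E
```

```text
time_s: 10.22
ee_pos: [0.6234, 0.0084, 0.0222]
eef_rot: [0.91, 0.416, -0.001, -0.001]
ft_force: [-0.4, -0.5, 0.0]
gripper_width: 0.0
gripper_force: 0.0
[0.6234 0.0084 0.0222] [-0.5244  0.8855  0.6874  1.9999 -0.983   0.6333  0.1224] [-0.3671 -0.4884  0.0258]
```

View pics/top5.png

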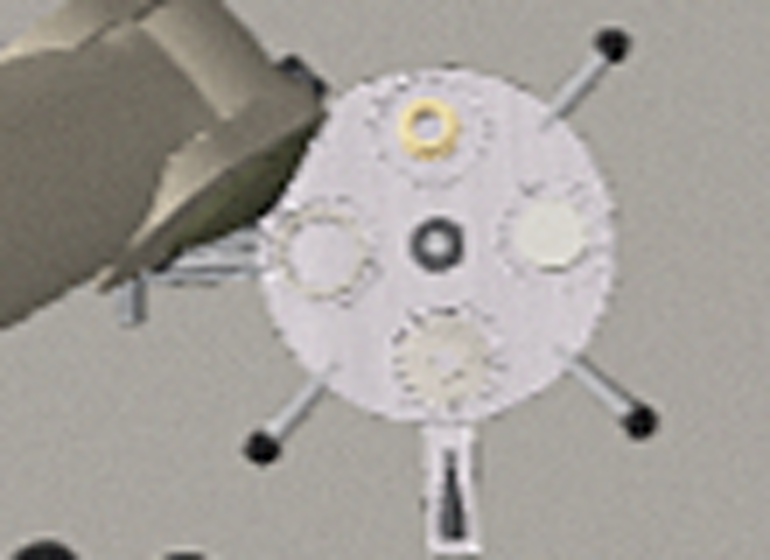

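Run:
```python
from h import *
np.set_printoptions(precision=4,suppress=True)
t=ctrl.grab_frame('top')
q=lambda x,y,z:w(t,(180+y/7,240+x/7),z)
ang=lambda v:np.degrees(np.arctan2(v[1],v[0]))%360
b=[q(612,46,.031),q(639,421,.031),q(262,448,.031)];A=(b[0]+b[2])/2
print('axis',A,'arms',[ang(p-A) for p in b])
for n,p in dict(tip=q(450,452,.009),base=q(453,540,.009),gear=q(446,358,.054),hub=q(437,245,.045)).items(): print(n,p,ang(p-A),np.linalg.norm((p-A)[:2]))
s=ctrl.grab_frame('side')
for n,f in(('t',t),('s',s)):
  for l in('index_table','mark','pointer_tip','gear','lever_pivot','lever_end'):
    for d in ctrl.landmark_of(l,f)[:1]: print(n,l,round(d['confidence'],2),w(f,d['point'],Z[l]))
```

```text
axis [ 0.5879 -0.0958  0.031 ] arms [np.float64(320.4024935134715), np.float64(230.1909910717608), np.float64(140.40249351347148)]
tip [ 0.4848 -0.1038  0.009 ] 184.48537787872073 0.10343329958186806
base [ 0.4404 -0.1065  0.009 ] 184.14674669408478 0.14787955810632547
gear [ 0.5308 -0.1017  0.054 ] 185.92716137960215 0.05748033001598526
hub [ 0.5873 -0.0956  0.045 ] 166.23323836200885 0.0006126852982006317
t index_table 0.58 [ 0.5844 -0.0876  0.024 ]
t mark 0.76 [ 0.5403 -0.0993  0.036 ]
t pointer_tip 0.76 [ 0.4984 -0.0961  0.009 ]
t gear 0.44 [ 0.5294 -0.0985  0.036 ]
t lever_pivot 0.77 [0.6026 0.0845 0.036 ]
s index_table 0.95 [ 0.5956 -0.0852  0.024 ]
s mark 0.42 [0.5946 0.0841 0.036 ]
s pointer_tip 0.89 [ 0.4939 -0.092   0.009 ]
s gear 0.73 [ 0.5405 -0.0809  0.036 ]
s lever_pivot 0.67 [0.605  0.0689 0.036 ]
s lever_end 0.74 [0.5859 0.1598 0.036 ]
```

The gear's cup is within about 1° (1 mm) of the pointer line, and the table is at rest with the lever still open. Now I'll lift and cross to the outer side of the lever.

```bash
python3 -m pendant '[[0,0,0,-30,0],[0,0,0,-60,0],[0,0,0,-90,0],[0,12,-11,-110,-7],[0,24,-22,-110,-14],[0,36,-34,-110,-21],[0,48,-46,-110,-28],[0,60,-58,-110,-35],[0,72,-69,-110,-42],[0,84,-80,-110,-49],[0,92,-89,-110,-53.5],[0,92,-89,-90,-53.5],[0,92,-89,-60,-53.5],[0,92,-89,-60,-53.5],[0,92,-89,-60,-53.5]]'
python3 - <<'E'
from h import *
np.set_printoptions(precision=4,suppress=True)
s=ctrl.sense();print(s['ee_pos'],s['joints'],s['eef_rot'])
f=ctrl.grab_frame('wrist');save('w6',f,k=1.25)
for l in('lever_pivot','lever_end'):
    for d in ctrl.landmark_of(l,f)[:1]: print(l,round(d['confidence'],2),d['point'],wf(f,d['point'],Z[l]))
E
```

```text
time_s: 12.22
ee_pos: [0.618, 0.1346, 0.0816]
eef_rot: [0.626, 0.78, -0.001, -0.001]
ft_force: [0.4, -0.1, 0.8]
gripper_width: 0.0001
gripper_force: 0.0
[0.618  0.1346 0.0816] [-0.654   0.7505  0.5569  1.9522 -0.6582  0.6297  0.552 ] [ 0.6256  0.7801 -0.0012 -0.0008]
lever_pivot 0.92 [290.0, 279.2] [0.6002 0.0791 0.036 ]
lever_end 0.81 [198.0, 271.2] [0.5834 0.1487 0.036 ]
```

View pics/w6.png

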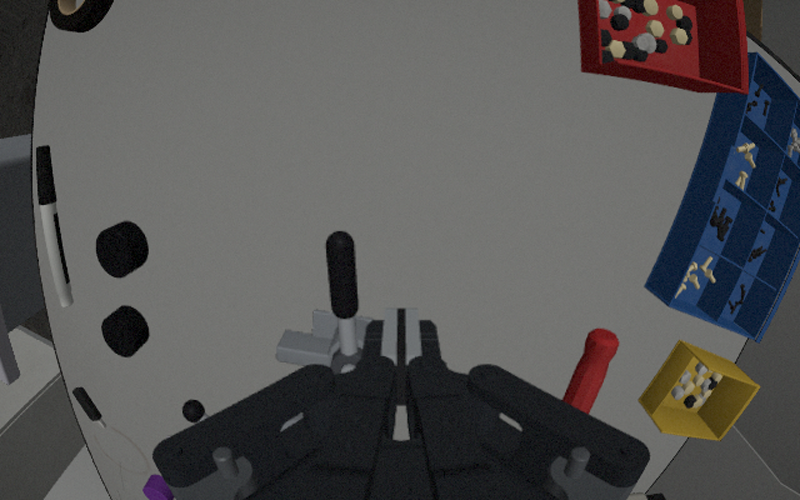

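The lever (image x≈343, y 232–370) stands just left of the fingertip and roughly parallel to it, with about 9 mm of gap.

```bash
python3 -m pendant '[[0,0,0,28,0],[0,0,0,56,0],[0,0,-4,56,0],[0,0,-7,56,0],[0,0,-9,56,0]]'
python3 - <<'E'
import numpy as np
for d in list(range(4,73,4))+[74,76,78,80,82,84]:
    a=np.radians(d);c,s=np.cos(a),np.sin(a);print(f'[0,{-55+55*c+22*s:.0f},{-22-55*s+22*c:.0f},0,{-d}]',end=',')
E
```

```text
time_s: 12.78
ee_pos: [0.6103, 0.1326, 0.0279]
eef_rot: [0.626, 0.78, 0.0, 0.0]
ft_force: [0.3, -0.0, 0.3]
gripper_width: -0.0
gripper_force: 0.0
[0,1,-4,0,-4],[0,3,-8,0,-8],[0,3,-12,0,-12],[0,4,-16,0,-16],[0,4,-20,0,-20],[0,4,-24,0,-24],[0,4,-28,0,-28],[0,3,-32,0,-32],[0,2,-37,0,-36],[0,1,-41,0,-40],[0,-0,-44,0,-44],[0,-2,-48,0,-48],[0,-4,-52,0,-52],[0,-6,-55,0,-56],[0,-8,-59,0,-60],[0,-11,-62,0,-64],[0,-14,-65,0,-68],[0,-17,-68,0,-72],[0,-19,-69,0,-74],[0,-20,-70,0,-76],[0,-22,-71,0,-78],[0,-24,-72,0,-80],[0,-26,-73,0,-82],[0,-27,-74,0,-84],
```

```bash
python3 -m pendant '[[0,1,-4,1,-4],[0,3,-8,1,-8],[0,3,-12,1,-12],[0,4,-16,1,-16],[0,4,-20,1,-20],[0,4,-24,1,-24],[0,4,-28,1,-28],[0,3,-32,1,-32],[0,2,-37,1,-36],[0,1,-41,1,-40],[0,0,-44,1,-44],[0,-2,-48,1,-48],[0,-4,-52,1,-52],[0,-6,-55,1,-56],[0,-8,-59,1,-60],[0,-11,-62,1,-64],[0,-14,-65,1,-68],[0,-17,-68,1,-72],[0,-19,-69,1,-74],[0,-19,-69,1,-74]]'
python3 - <<'E'
from h import *
np.set_printoptions(precision=4,suppress=True)
f=ctrl.grab_frame('wrist');g=ctrl.grab_frame('top')
s=ctrl.sense();print(s['ee_pos'],s['joints'],s['eef_rot'],s['ft_force'])
for l in('lever_pivot','lever_end'):
    for d in ctrl.landmark_of(l,f)[:1]: print(l,round(d['confidence'],2),d['point'],wf(f,d['point'],Z[l]))
    for d in ctrl.landmark_of(l,g)[:1]: print('top',l,round(d['confidence'],2),d['point'],w(g,d['point'],Z[l]))
E
```

```text
time_s: 14.45
ee_pos: [0.5478, 0.0989, 0.0269]
eef_rot: [0.03, 1.0, 0.0, 0.001]
ft_force: [-0.4, 0.2, 0.3]
gripper_width: -0.0001
gripper_force: 0.1
[0.5475 0.0994 0.0262] [-0.3591  0.7136  0.1145  2.1347 -0.2509  0.3042  1.4762] [ 0.031   0.9995 -0.      0.0007] [ 0.3281 -0.0787 -1.2581]
lever_pivot 0.17 [330.4, 9.7] [ 0.638  -0.2366  0.036 ]
top lever_pivot 0.88 [211.6, 254.5] [0.5961 0.073  0.036 ]
lever_end 0.87 [231.7, 275.2] [0.526  0.0799 0.036 ]
top lever_end 0.71 [213.0, 285.4] [ 0.5937 -0.0354  0.036 ]
```

```bash
python3 -m pendant '[[0,0,-1,0,-1],[0,0,-2,0,-2],[0,0,-3,0,-3],[0,0,-4,0,-4],[0,0,-4,0,-4]]'; python3 -m pendant '[[0,0,-1,0,0],[0,0,-2,0,0],[0,0,-2,0,0]]'
```

```text
time_s: 15.17
ee_pos: [0.5461, 0.0966, 0.0252]
eef_rot: [-0.007, 1.0, 0.001, -0.001]
ft_force: [-1.7, 5.4, 1.0]
gripper_width: -0.0
gripper_force: 2.4
time_s: 15.42
ee_pos: [0.546, 0.0963, 0.0252]
eef_rot: [-0.007, 1.0, 0.001, -0.001]
ft_force: [-2.9, 10.5, -0.1]
gripper_width: 0.0001
gripper_force: 5.1
```

The force rose to 10 N with no further motion, so the lever is at its stop. Coming away now.

```bash
python3 -m pendant '[[0,0,8,0,0],[0,0,20,0,0],[0,0,30,0,0],[0,0,30,-30,0],[0,0,30,-60,0],[0,0,30,-100,0],[0,0,30,-140,0],[0,0,60,-180,0],[0,0,95,-200,0],[0,0,130,-200,0],[0,0,165,-200,0],[0,0,200,-200,0],[0,0,235,-200,0],[0,0,270,-200,0],[0,0,270,-200,0],[0,0,270,-200,0]]'
python3 - <<'E'
from h import *
np.set_printoptions(precision=4,suppress=True)
t=ctrl.grab_frame('top');save('top9',t,(180,260,240,350),7)
s=ctrl.sense();print(s['ee_pos'],s['ft_force'])
for l in('lever_pivot','lever_end','gear','mark'):
    for d in ctrl.landmark_of(l,t)[:1]: print('top',l,round(d['confidence'],2),d['point'],w(t,d['point'],Z[l]))
E
```

```text
time_s: 16.75
ee_pos: [0.5427, 0.3668, 0.2247]
eef_rot: [-0.008, 1.0, 0.0, -0.0]
ft_force: [-0.1, -1.0, 0.2]
gripper_width: -0.0001
gripper_force: 0.0
[0.5433 0.3644 0.2248] [ 0.3542 -0.3347  0.5418]
top lever_pivot 0.91 [211.8, 255.4] [0.5955 0.0699 0.036 ]
top lever_end 0.4 [231.2, 255.5] [0.5275 0.0672 0.036 ]
top gear 0.49 [230.3, 301.5] [ 0.5342 -0.0935  0.036 ]
top mark 0.57 [230.8, 303.2] [ 0.5326 -0.0994  0.036 ]
```

View pics/top9.png

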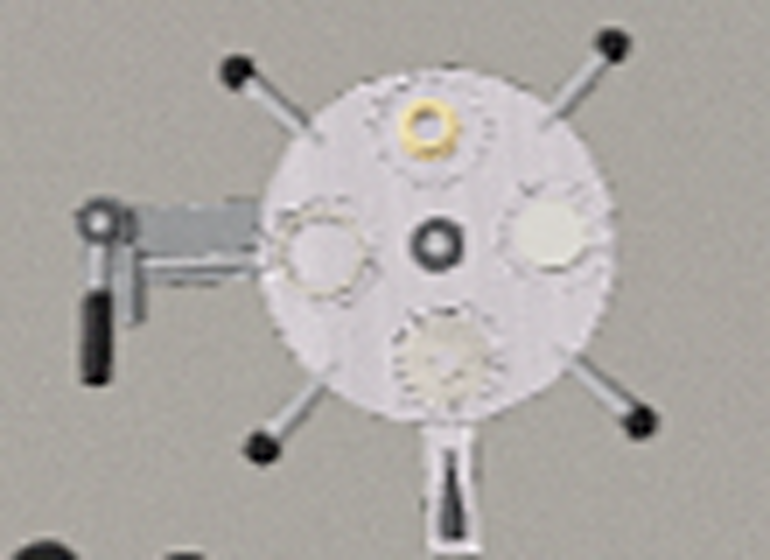

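The picture shows the lever pointing straight down at (96–100, 222–385), about 1.47 rad and home. The gear at (446,358) is in line with the pointer at (450,455). All four parts lie in their cups and the robot is clear.

```bash
python3 -c "
from bench import ctrl
print(ctrl.close_job())"
```

```text
the job is handed in; nothing more can be done
None
```

The job is handed in, with no verdict returned: the gear is in line with the pointer (about 1 mm off by my measurement), the brake lever is at its stop (about 1.47 rad), the parts are still in their cups, and the arm is clear.

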